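# Turn the backward sample rack round in the sampler

### The arm

A 6-joint arm with a two-finger parallel gripper is mounted at the origin on the work surface. World frame = base frame: x ahead of the robot, y to its left, z up, the work surface at z = 0. Lengths are in m, angles in rad, forces in N, time in s.
With the tool pointing down it reaches from about 0.35 to 0.925 m from the base axis. Payload 6.4 kg.
Tool frame: the origin (TCP) lies at the very end of the fingers, on their centre line; the grasp point (between the pads) lies 19 mm behind it (bot.grip_point_offset is the distance from the TCP to the grasp point, in m); z points along the fingers, y is the direction in which the jaws open and shut (so a half turn about z gives the same grasp; the last joint's range is limited). The gripper opens to 94 mm and grips with 3 to 60 N. Pads are 16 mm wide; open, the fingers measure 119 mm over their backs; the gripper's body (75 mm by 177 mm) begins 78 mm behind the grasp point.
Start: joints at [-0.174, 0.245, 1.558, -0, 1.339, -0.174], TCP at [0.65, 0, 0.205] pointing down, gripper open.
Joint ranges: [-3.13, 3.13], [-1.02, 2.26], [0.13, 2.54], [-0.95, 4.09], [0.21, 2.88], [-2.74, 2.74]. Speed limits (rad/s): [2.57, 2.57, 3.14, 3.14, 3.14, 3.14].

### API

Orientations are given as a rotation vector (axis times angle).
In Python, from station import bot, eyes gives the robot as it stands.
- The arm moves only by the shell command python3 -m inch 'ROWS' [FORCE]. ROWS is JSON, a list of rows, each a list of 5 numbers: the shift along the world's x, y, z in mm, then the turn about the world's z in rad, then the closure, from 0 (fully open) to 1 (shut). In form: [[tx, ty, tz, twist, fingers], ...]. A call has 1 to 12 rows; each row is the pose to reach, as a shift and turn from the pose commanded when the call began; what a row does not reach only later rows make up. A row lasts 1/8 s, in which the tool goes at most 62.5 mm and 10.7 degrees, less where a joint would pass 70% of its speed; a pose out of reach is approached as far as the arm can. A call with a gripper value outside its range is refused whole. The fingers move at their own pace and stop on an object; FORCE is the grip in N (left out, the last holds). Time passes only in rows, so rows that repeat a pose let the fingers close. It gives the time, the measured TCP pose, the force and the opening at its end, in the units of the state.
- bot.observe(): the state, without advancing time (a new reading comes with each control period).
- eyes.read_camera(name): name is "scene" or "side" or "wrist"; returns a dict with "image" (420x560x3 uint8, red, green, blue), "fx", "fy", "cx", "cy" (pixels), "R" (3x3) and "t" (3): a world point X has camera coordinates R X + t. Camera axes: x right, y down, z forward; pixel columns grow to the right and rows downward; lengths in m; the calibration is good to about 2 mm. A picture is of the moment at which its call begins. There is no depth.
- bot.close_job(): hands the job in, once; it reports no verdict.
The state is a dict: "time": time; "joint_positions": joint angles; "dq": joint speeds; "tau": joint torques, N m; "ee_pos": TCP position; "tcp_rot": TCP orientation; "ft_force": force on the tool from outside, world axes, zero at the start; "moment": the same for the moment, N m; "opening": finger opening in m.
Only numpy, scipy, OpenCV 4.12 (cv2) and the standard library are available. Lean on these libraries where they do the work, as an engineer would, in place of code of your own. Each camera call takes 0.05 s, during which the arm holds its last target.

### The job

One of the three sample racks in the sampler was loaded back to front, with its upright handle at the stop instead of at the mouth of the lane. Slide it right out of its lane onto the loading shelf, turn it end for end, and slide it back into the same lane, fully home against the stop with its handle at the mouth. Keep its three vials standing in their wells, leave the other two racks and everything on the bench where they are, and let go of the rack.

Things in the scene. Friction and masses are not known exactly. Their poses are not given: they have to be found in the camera images.
- sampler: Fixed bench-top vial sampler: grey deck plate, 10 mm thick, on the bench, with a tower at its inner end. Origin on the bench (z = 0) below the middle of the lanes' mouths; +x into the lanes, z up. Deck top z = 10 mm. Open loading shelf x = -205 to 0, y = -100 to 100 mm. Three lanes along x, centred at y = -54, 0 and 54 mm, one rack in each.
- lane_mouth (a point): Mouth of the middle lane, at deck height: sampler x = 0, y = 0, z = 10 mm. Lanes lie between dark steel T-rails at y = -81, -27, 27, 81 mm: web 4 mm thick, cap 14 mm wide, rounded noses at x = 0 and 3, ends at x = 152, cap z = 19 to 22 mm. A lane is 50 mm wide between webs, 40 between caps; a rack's foot has 2 mm play each side, 4 mm above: a rack can only slide along x, not be lifted out.
- stop (a point): Foot of the stop bar's face on the middle lane: sampler x = 152, y = 0, z = 10 mm. The dark bar crosses all lanes, x = 152 to 162 mm, top at z = 30 mm; behind it is bare deck.
- tower (a point): Foot of the tower's front: sampler x = 270, y = 0, z = 10 mm. The tower is 230 mm wide in y, 150 mm deep and 140 mm high; its parked arm, x = 367 to 403 mm, reaches z = 213 mm.
- rack: The rack loaded back to front (handle at the stop), in any of the lanes. White plastic, 0.18 to 0.29 kg, slides freely. Origin: centre of its underside; +x to its handle end, z up. Foot 150 x 46 mm, 5 thick; body above it 150 x 36 mm, top z = 40 mm. Four wells, the one by the handle empty. At the start its +x points along the sampler's +x; at the end it must point opposite.
- rack_grip (a point): Middle of the rack's handle: rack x = 70, y = 0, z = 60 mm. The handle is an upright plate 28 mm wide in y, 6 mm thick (x = 67 to 73 mm), z = 40 to 77 mm, with a rolled top edge 8 mm thick, top at z = 79 mm. It can be pushed from either side; the rack does not tip.
- rack_handle (a point): Point on the rack's underside at its handle end: x = 75, y = 0, z = 0 mm in the rack's frame.
- rack_nose (a point): Point on the rack's underside at its plain end (nose): x = -75, y = 0, z = 0 mm in the rack's frame. With the rack home the right way round it lies against the stop, at x = 152 mm in the sampler's frame.
- vial1: Loose crimp-capped glass vial, 22.5 mm diameter, 46 mm tall, 25 g, upright in the well at rack x = -56 mm; its top stands 16 mm above the rack's top. Origin at the centre of its underside, z up along it.
- vial2: Same kind of vial, in the well at rack x = -25 mm.
- vial3: Same kind of vial, in the well at rack x = 6 mm.
- well1 (a point): Centre of the floor of the well for vial1: rack x = -56, y = 0, z = 10 mm. All four wells (rack x = -56, -25, 6, 37 mm) are round, 25 mm wide, 30 mm deep, open at the rack's top.
- well2 (a point): Centre of the floor of the well for vial2: rack x = -25, y = 0, z = 10 mm.
- well3 (a point): Centre of the floor of the well for vial3: rack x = 6, y = 0, z = 10 mm.
- neighbour1: Second rack of the same make in another lane, correctly loaded with its handle at the mouth and four vials (part of it): same frame and outside measures as the rack, vial tops at z = 56 mm. Leave it alone.
- neighbour2: Third rack, like neighbour1, in the remaining lane. Leave it alone.
- solvent: Bystander: amber bottle, 70 mm diameter, 130 mm tall, standing on the bench. Origin at the centre of its underside.
- crimper: Bystander: hand crimping pliers lying on the bench, about 165 mm long and 25 mm high, jaws to +x. Origin under the jaws' root, handles reach to x = -125 mm.
- capbox: Bystander: open cardboard box for caps, 60 x 80 x 40 mm, on the bench. Origin at the centre of its underside.

How it is judged:
On the way:
1. the rack has been slid right out of its lane: both its ends are in front of the lanes' mouths (x of each of rack_handle, rack_nose in the frame of sampler below 0.003 m), for 0.1 s.
At the end, for the whole second after the job is handed in: Rack flat and straight (0.06 rad) in its lane, turned round: nose within 4 mm of the stop, handle end within 6 mm of the mouth; its three vials standing in their own wells (8 mm, 0.2 rad); the other two racks within 12 mm of their start; at rest, released (x of rack_nose in the frame of sampler above 0.148 m and x of rack_handle in the frame of sampler between -0.006 and 0.006 m and y of rack in the frame of sampler between -0.06 and 0.06 m and z of each of rack_nose, rack_handle in the frame of sampler below 0.0145 m and angle between the x axis of rack and the x axis of sampler, either way round below 0.06 rad and angle between rack's own z axis and vertical below 0.06 rad and distance between vial1 and well1 below 0.008 m and angle between each of vial1, vial2, vial3's own z axis and vertical below 0.2 rad and distance between vial2 and well2 below 0.008 m and distance between vial3 and well3 below 0.008 m and linear speed of rack below 0.01 m/s and distance of each of neighbour1, neighbour2 from where it was at the start of the episode below 0.012 m); the robot touches nothing.
It fails at once if a vial is tipped over (more than 0.7 rad) (angle between any of vial1, vial2, vial3's own z axis and vertical above 0.7 rad).
It fails at once if one of the other two racks is shifted more than 12 mm (distance of any of neighbour1, neighbour2 from where it was at the start of the episode above 0.012 m).
It fails at once if the bottle, the crimping pliers or the box is shifted more than 30 mm (distance of any of solvent, crimper, capbox from where it was at the start of the episode above 0.03 m).
It also fails if it takes over 72 s, if anything falls off the work surface, if the arm or the gripper's body presses on something with over 40 N, if the wrist force passes 120 N, or if a joint passes its speed limit or range.

## Working session

There is one attempt and no reset: what is moved stays moved. The work goes in short steps, Python scripts to look and compute and a shell command to move; the robot and the scene stay as the last step left them, time stands still between calls to the robot, and variables do not carry over. Pictures are saved under pics/ and viewed, and the job is handed in when it is done.

```bash
ls; mkdir -p pics; python3 - <<'E'
from station import bot, eyes
import cv2
s=bot.observe(); print({k:s[k] for k in s})
for n in ["scene","side","wrist"]:
    c=eyes.read_camera(n); cv2.imwrite(f"pics/{n}0.png",c["image"][:,:,::-1])
    print(n,c["fx"],c["cx"],c["cy"],c["R"],c["t"])
E
```

```text
pics
{'time': 0.0, 'joint_positions': array([-1.74114540e-01,  2.45784837e-01,  1.55898220e+00, -1.21124017e-05,
        1.33868879e+00, -1.74095156e-01]), 'dq': array([-0.00039818,  0.00125298,  0.00206404, -0.00026066, -0.0006369 ,
        0.00137426]), 'tau': array([ 8.38778797e-04, -4.15839279e+01, -3.14599335e+01,  6.84806099e-02,
        3.33599187e-02, -1.41738678e-04]), 'ee_pos': array([6.49412863e-01, 9.63826246e-05, 2.04381163e-01]), 'tcp_rot': array([-2.22038547e+00, -2.22034864e+00,  1.69402877e-03]), 'ft_force': array([ 0.33528151, -0.51353657, -0.50120856]), 'moment': array([ 0.01814282, -0.02313351, -0.04207328]), 'opening': 0.09380137814804097}
scene 390.6142744369705 283.13730284305285 213.37378789931228 [[-0.31789758  0.94808766  0.00842168]
 [ 0.6001681   0.20809921 -0.77232957]
 [-0.73398868 -0.24046728 -0.6351662 ]] [ 0.23859857 -0.30962797  1.57957574]
side 467.64271629404544 280.09298147242504 201.9678103258715 [[-0.95631202 -0.29228881 -0.00588071]
 [-0.15573031  0.52633698 -0.83589321]
 [ 0.24741746 -0.79845891 -0.5488606 ]] [0.5671249  0.17830207 0.81046763]
wrist 294.3436289730859 281.68201841888293 208.89076734446718 [[ 9.99993677e-01  2.66637261e-04 -3.54623857e-03]
 [ 1.23975265e-03 -9.60766574e-01  2.77355463e-01]
 [-3.33315418e-03 -2.77358105e-01 -9.60760829e-01]] [-0.64802431 -0.02868322  0.3937986 ]
```

View pics/scene0.png

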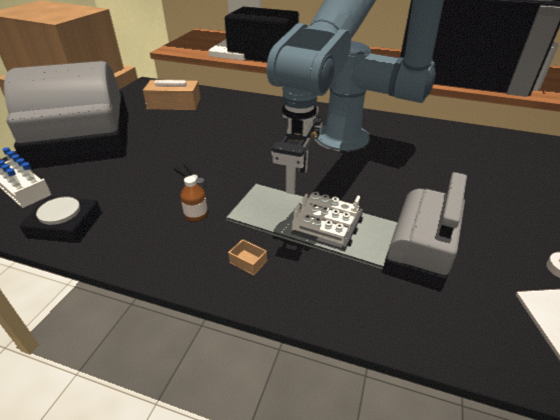

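View pics/side0.png

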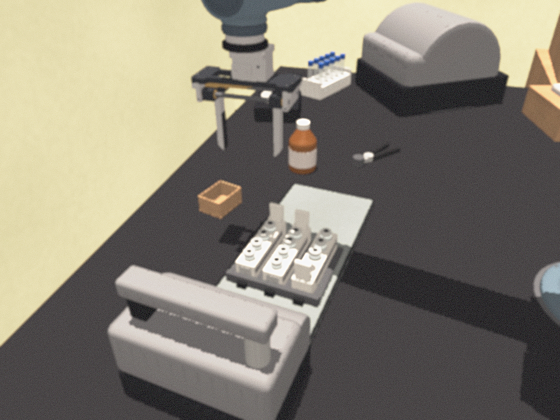

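View pics/wrist0.png

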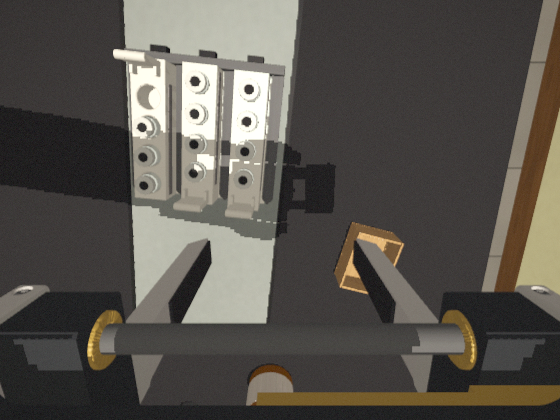

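The wrist view shows the racks upright in the image, sampler +x ≈ world +y. The reversed rack is the left one (handle at about (135,55), empty well at (148,95)), nearest the robot. I'll enlarge it to measure.

```bash
python3 - <<'E'
import cv2
i=cv2.imread("pics/wrist0.png")[30:230,100:320]
cv2.imwrite("pics/w0c.png",cv2.resize(i,None,fx=3.0,fy=3.0,interpolation=cv2.INTER_CUBIC)[:600])
i=cv2.imread("pics/side0.png")[180:320,190:390]
cv2.imwrite("pics/s0c.png",cv2.resize(i,None,fx=4,fy=4,interpolation=cv2.INTER_CUBIC))
E
```

```text
(no output)
```

View pics/w0c.png

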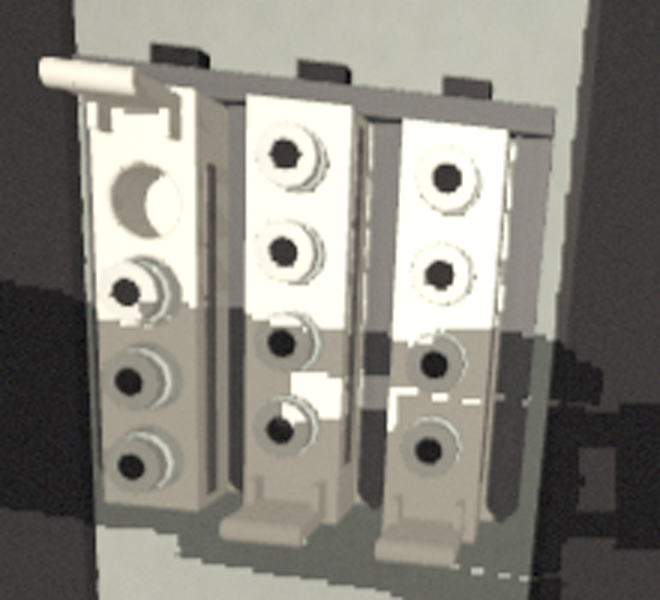

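View pics/s0c.png

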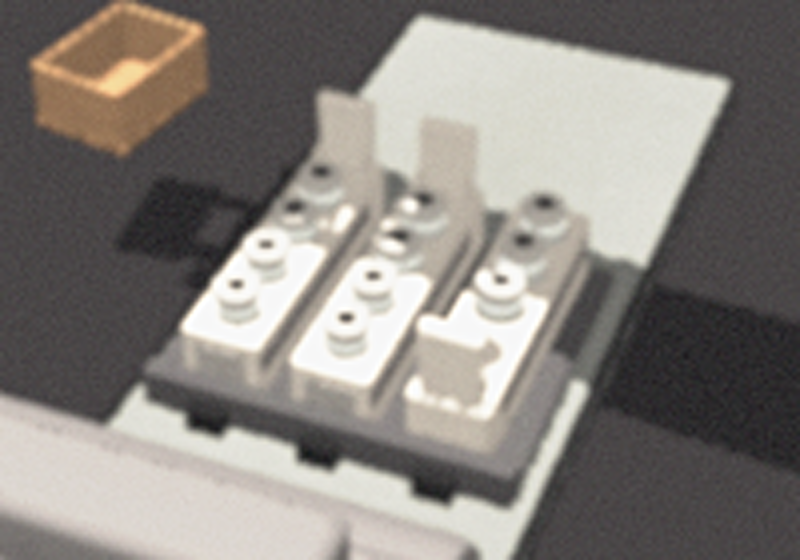

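```bash
cat > h.py <<'E'
import numpy as np, cv2
from station import bot, eyes
from scipy.optimize import least_squares
def proj(c,X):
    p=np.asarray(X)@np.array(c["R"]).T+c["t"]
    return np.c_[c["fx"]*p[:,0]/p[:,2]+c["cx"],c["fy"]*p[:,1]/p[:,2]+c["cy"]]
def tow(q,P):  # sampler pose q=(x,y,th) local->world
    c,s=np.cos(q[2]),np.sin(q[2]); P=np.asarray(P,float)
    return np.c_[q[0]+c*P[:,0]-s*P[:,1],q[1]+s*P[:,0]+c*P[:,1],P[:,2]]
def back(c,uv,z):
    uv=np.atleast_2d(uv); R=np.array(c["R"]);C=-R.T@c["t"]
    d=np.c_[(uv[:,0]-c["cx"])/c["fx"],(uv[:,1]-c["cy"])/c["fy"],np.ones(len(uv))]@R
    return C+d*((z-C[2])/d[:,2])[:,None]
E
python3 - <<'E'
from h import *
W=np.array([(132,466),(128,381),(127,291),(286,154),(283,251),(282,343),(281,429),(447,178),(440,275),(435,364),(429,450)])/3+[100,30]
S=np.array([(545,202),(525,242),(501,280),(346,318),(373,276),(399,238),(425,202),(237,286),(266,245),(294,210),(320,173)])/4+[190,180]
xs=[21,52,83,133,102,71,40,133,102,71,40];ys=[54]*3+[0]*4+[-54]*4
P=np.c_[xs,ys,[66]*11]/1000
cw=eyes.read_camera("wrist");cs=eyes.read_camera("side")
for nm,sets in (("w",[(cw,W)]),("s",[(cs,S)]),("both",[(cw,W),(cs,S)])):
    f=lambda q:np.concatenate([(proj(c,tow(q,P))-U).ravel() for c,U in sets])
    r=least_squares(f,[.6,.1,1.57]);print(nm,r.x,np.abs(r.fun).max());print(r.fun.reshape(-1,2).round(1).tolist())
q=r.x; np.save("q.npy",q)
print(tow(q,[[0,.054,.01],[.147,.054,.07],[-.205,.1,.01],[-.205,-.1,.01],[.27,.115,.15],[.152,0,.01]]))
from numpy import array as A
print("bottle", back(cs,[[303,172]],0),"capbox",back(cs,[[201,206],[221,215],[240,197]],0.0), "crimper",back(cs,[[358,157],[400,152]],.01))
E
```

```text
w [ 0.54725597 -0.01009482  1.45685951] 1.0599483773449947
[[-0.7, -0.1], [0.2, -0.0], [0.0, 0.2], [0.5, 0.8], [0.5, 0.7], [-0.1, 0.6], [-0.7, 0.8], [0.6, -0.7], [0.4, -1.1], [-0.3, -0.5], [-0.6, -0.6]]
s [ 0.54733478 -0.0099015   1.46253103] 0.6165809532221829
[[0.2, 0.4], [-0.2, -0.2], [0.2, 0.2], [0.0, -0.2], [0.2, -0.0], [0.2, -0.3], [-0.1, -0.6], [-0.5, 0.2], [-0.2, 0.5], [-0.1, -0.2], [0.2, 0.2]]
both [ 0.5472477  -0.01009254  1.45769943] 1.1174655466682708
[[-0.7, -0.1], [0.1, 0.0], [-0.0, 0.2], [0.4, 0.7], [0.4, 0.7], [-0.2, 0.5], [-0.7, 0.8], [0.5, -0.7], [0.3, -1.1], [-0.4, -0.6], [-0.6, -0.7], [0.2, 0.5], [-0.3, -0.2], [-0.0, 0.1], [-0.2, -0.3], [0.0, -0.2], [0.1, -0.4], [-0.1, -0.7], [-0.6, -0.0], [-0.3, 0.3], [-0.1, -0.3], [0.2, 0.0]]
[[ 0.49359269 -0.00399832  0.01      ]
 [ 0.51018251  0.14206255  0.07      ]
 [ 0.42475109 -0.20249728  0.01      ]
 [ 0.62347337 -0.22506847  0.01      ]
 [ 0.4634535   0.27116096  0.15      ]
 [ 0.56440181  0.14093638  0.01      ]]
bottle [[ 0.62332228 -0.3010541   0.        ]] capbox [[ 0.80836683 -0.08195879  0.        ]
 [ 0.74994252 -0.06153335  0.        ]
 [ 0.73608142 -0.14331472  0.        ]] crimper [[ 0.49851969 -0.40389525  0.01      ]
 [ 0.39360188 -0.46497807  0.01      ]]
```

```bash
python3 -m inch '[[-20,20,0,0.18,0],[-40,40,0,0.36,0],[-60,60,0,0.54,0.3],[-80,80,0,0.72,0.5],[-100,100,0,0.90,0.55],[-120,120,0,1.08,0.55],[-135,135,0,1.26,0.55],[-139,142,0,1.44,0.55],[-139,142,0,1.46,0.55],[-139,142,0,1.46,0.55]]' 25
python3 - <<'E'
from h import *
c=eyes.read_camera("wrist");cv2.imwrite("pics/w1.png",c["image"][:,:,::-1])
s=bot.observe();print(s["joint_positions"],s["ee_pos"],s["opening"])
E
```

```text
time: 1.5
ee_pos: [0.5112, 0.1417, 0.2055]
tcp_rot: [0.178, 3.136, -0.0]
ft_force: [-0.3, -1.6, -0.4]
opening: 0.0424
[ 5.65191816e-02 -3.63932868e-02  1.86224253e+00 -1.02315074e-04
  1.31575997e+00 -1.40110738e+00] [0.51123118 0.14167749 0.20542229] 0.04261500832539303
```

View pics/w1.png

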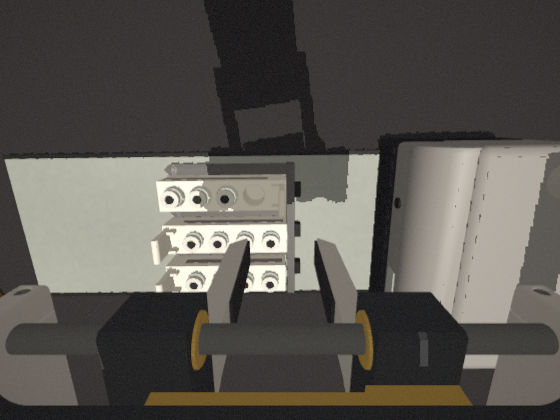

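```bash
python3 - <<'E'
import cv2
i=cv2.imread("pics/w1.png")[145:300,145:345]
cv2.imwrite("pics/w1c.png",cv2.resize(i,None,fx=4,fy=3.87,interpolation=cv2.INTER_CUBIC)[:600])
E
```

```text
(no output)
```

View pics/w1c.png

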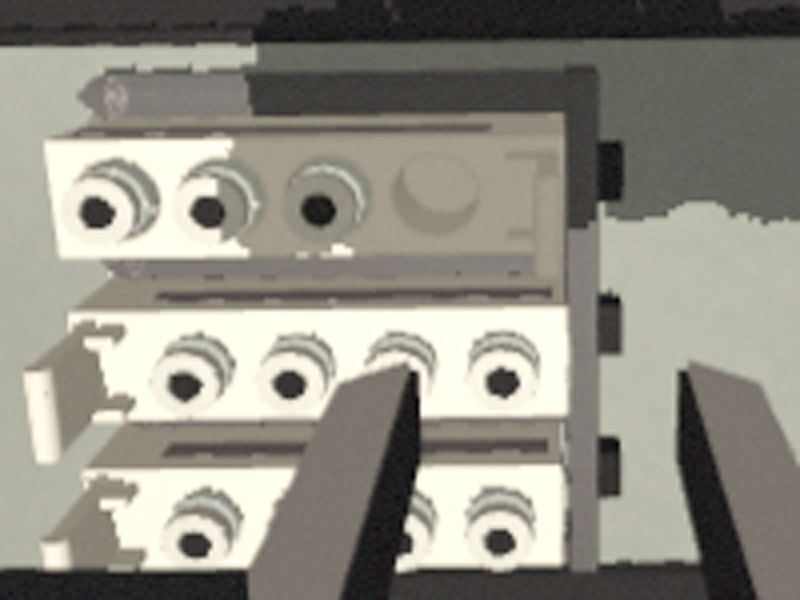

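```bash
python3 - <<'E'
from h import *
W=np.array([(97,213),(207,211),(319,209),(184,386),(288,385),(503,381),(193,545),(500,542)])/[4,3.87]+[145,145]
P=np.c_[[21,52,83,40,71,133,40,133],[54]*3+[0]*3+[-54]*2,[66]*8]/1000
c=eyes.read_camera("wrist")
f=lambda q:(proj(c,tow(q,P))-W).ravel()
r=least_squares(f,[.55,-.01,1.46]);print(r.x,r.fun.round(1))
for z in (0.0,0.01):
  e=back(c,[[15,159],[372,154]],z);d=e[1]-e[0];print(e,np.arctan2(d[1],d[0]))
q=[.5473,-.0100,1.460]
print(tow(q,[[0.147,.054,.07]]),tow(r.x,[[0.147,.054,.07]]))
E
```

```text
[ 0.54771137 -0.00936926  1.46105124] [-0.1 -0.5  0.1 -0.  -0.2  0.4 -0.6 -0.4 -0.1 -0.2 -0.7  0.7  1.1 -0.3
  0.6  0.3]
[[ 0.43416425 -0.19733049  0.        ]
 [ 0.47992508  0.26321242  0.        ]] 1.4717586156472489
[[ 0.43406564 -0.18826507  0.01      ]
 [ 0.47863768  0.26031375  0.01      ]] 1.4717586156472489
[[0.50988487 0.14206942 0.07      ]] [[0.5101364  0.14266074 0.07      ]]
```

Pose agrees across views to about 1 mm. I'll descend over the handle and grip.

```bash
python3 -m inch '[[-1,0.5,-50,0,0.55],[-1,0.5,-95,0,0.55],[-1,0.5,-120,0,0.55],[-1,0.5,-135,0,0.55],[-1,0.5,-149,0,0.55],[-1,0.5,-149,0,0.55],[-1,0.5,-149,0,0.8],[-1,0.5,-149,0,1],[-1,0.5,-149,0,1],[-1,0.5,-149,0,1],[-1,0.5,-149,0,1]]' 25
python3 - <<'E'
from h import *
for n in("side","wrist"):
  c=eyes.read_camera(n);cv2.imwrite(f"pics/{n}2.png",c["image"][:,:,::-1])
E
```

```text
time: 2.98
ee_pos: [0.5102, 0.1423, 0.0568]
tcp_rot: [0.174, 3.136, -0.001]
ft_force: [-0.3, -1.5, 2.2]
opening: 0.007
```

View pics/side2.png

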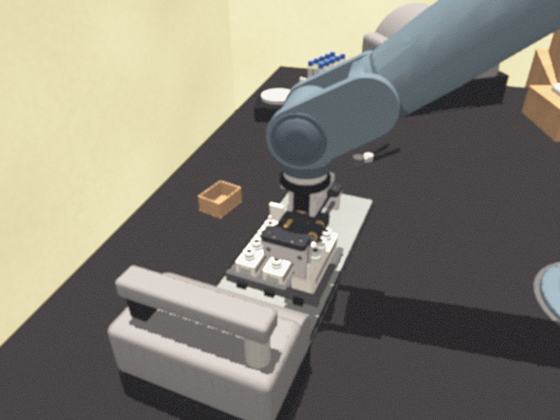

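View pics/wrist2.png

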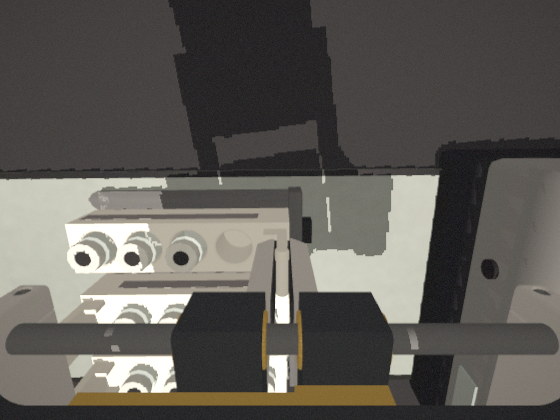

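```bash
python3 -m inch '[[-0.4,-4,0,0,1],[-1.1,-10,0,0,1],[-2.2,-20,0,0,1],[-3.9,-35,0,0,1],[-5.5,-50,0,0,1],[-7.2,-65,0,0,1],[-8.8,-80,0,0,1],[-10.5,-95,0,0,1],[-11.6,-105,0,0,1],[-12.1,-110,0,0,1],[-12.1,-110,0,0,1]]' 30
python3 - <<'E'
from h import *
for n in("wrist",):
  c=eyes.read_camera(n);cv2.imwrite(f"pics/{n}3.png",c["image"][:,:,::-1])
E
```

```text
time: 4.45
ee_pos: [0.4979, 0.0309, 0.0568]
tcp_rot: [0.176, 3.136, -0.002]
ft_force: [0.2, 0.9, 6.1]
opening: 0.0069
```

View pics/wrist3.png

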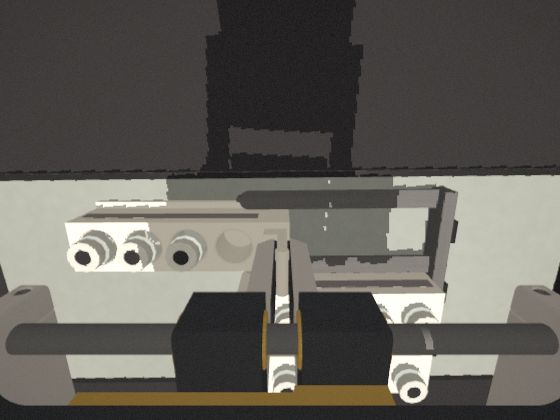

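```bash
python3 -m inch '[[-1.1,-10,0.3,0,1],[-2.8,-25,0.3,0,1],[-4.4,-40,0.3,0,1],[-6,-55,0.3,0,1],[-7.2,-66,0.3,0,1],[-7.9,-72,0.3,0,1],[-7.9,-72,0.3,0,1],[-7.9,-72,0.3,0,1]]' 30
python3 - <<'E'
from h import *
for n in("wrist","side"):
  c=eyes.read_camera(n);cv2.imwrite(f"pics/{n}4.png",c["image"][:,:,::-1])
s=bot.observe();print(s["ee_pos"],s["joint_positions"][5])
q=[.5475,-.0097,1.461];c,sn=np.cos(q[2]),np.sin(q[2]);d=s["ee_pos"][:2]-q[:2]
print("sampler",c*d[0]+sn*d[1],-sn*d[0]+c*d[1])
E
```

```text
time: 5.5
ee_pos: [0.4896, -0.0413, 0.0568]
tcp_rot: [-0.174, -3.136, 0.004]
ft_force: [-1.1, -3.4, 5.0]
opening: 0.0067
[ 0.48974761 -0.04088204  0.05679741] -1.7719959427710987
sampler -0.037322544764912986 0.05398783103843754
```

View pics/wrist4.png

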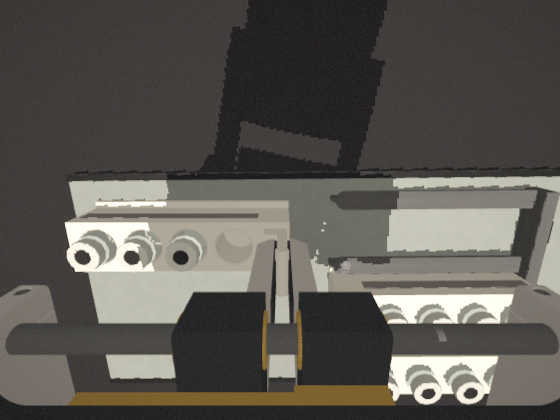

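View pics/side4.png

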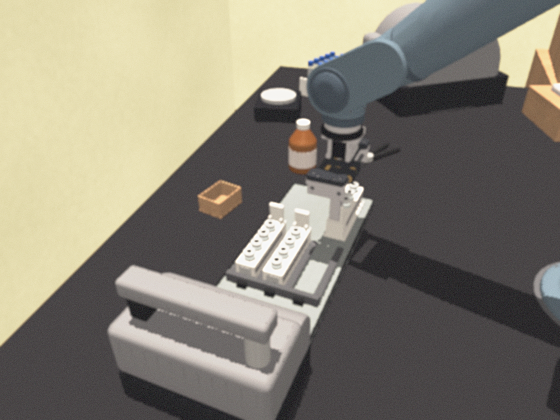

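```bash
python3 - <<'E'
from h import *
a=1.461; 
# offsets of handle from its start (after lateral shift) during clockwise turn
for k in range(0,23):
    b=a-k*np.pi/22
    d=70*np.array([np.cos(b)-np.cos(a),np.sin(b)-np.sin(a)])
    print(k,round(-k*np.pi/22,3),d.round(1))
E
python3 -m inch '[[6,-0.7,0,0,1],[16,-1.8,0,0,1],[28,-3.1,0,0,1],[38,-4.2,0,0,1],[44,-4.8,0,0,1],[46,-5,0,0,1],[46,-5,0,0,1]]' 30
```

```text
0 0.0 [0. 0.]
1 -0.143 [ 9.8 -1.8]
2 -0.286 [19.3 -5. ]
3 -0.428 [28.2 -9.5]
4 -0.571 [ 36.4 -15.2]
5 -0.714 [ 43.7 -22. ]
6 -0.857 [ 49.9 -29.8]
7 -1.0 [ 55.  -38.4]
8 -1.142 [ 58.8 -47.7]
9 -1.285 [ 61.3 -57.3]
10 -1.428 [ 62.3 -67.3]
11 -1.571 [ 61.9 -77.2]
12 -1.714 [ 60.1 -87.1]
13 -1.856 [ 56.9 -96.5]
14 -1.999 [  52.4 -105.5]
15 -2.142 [  46.7 -113.6]
16 -2.285 [  39.9 -120.9]
17 -2.428 [  32.1 -127.2]
18 -2.57 [  23.5 -132.3]
19 -2.713 [  14.3 -136.1]
20 -2.856 [   4.6 -138.5]
21 -2.999 [  -5.4 -139.5]
22 -3.142 [ -15.3 -139.2]
time: 6.48
ee_pos: [0.5355, -0.0442, 0.0562]
tcp_rot: [-0.174, -3.136, -0.001]
ft_force: [-1.6, -1.0, 0.5]
opening: 0.0072
```

```bash
python3 -m inch '[[4.8,-0.7,0,-0.07,1],[9.8,-1.8,0,-0.143,1],[19.3,-5,0,-0.286,1],[28.2,-9.5,0,-0.428,1],[36.4,-15.2,0,-0.571,1],[43.7,-22,0,-0.714,1],[49.9,-29.8,0,-0.857,1],[55,-38.4,0,-1,1],[58.8,-47.7,0,-1.142,1],[61.3,-57.3,0,-1.285,1],[62.3,-67.3,0,-1.428,1],[62.3,-67.3,0,-1.428,1]]' 30
python3 - <<'E'
from h import *
for n in("wrist","side"):
  c=eyes.read_camera(n);cv2.imwrite(f"pics/{n}5.png",c["image"][:,:,::-1])
s=bot.observe();print(s["ee_pos"],s["joint_positions"])
E
```

```text
time: 7.98
ee_pos: [0.5987, -0.1122, 0.0568]
tcp_rot: [2.184, 2.257, 0.001]
ft_force: [1.2, -0.2, -0.3]
opening: 0.007
[ 0.59866391 -0.11171098  0.05686519] [-3.70531688e-01  3.23457023e-01  1.75557202e+00  2.17329889e-04
  1.06126505e+00 -4.04778839e-01]
```

View pics/wrist5.png

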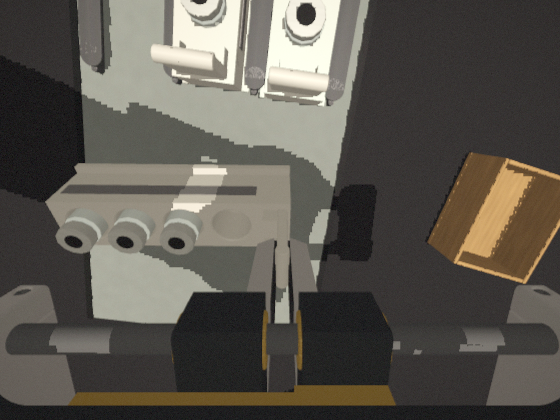

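View pics/side5.png

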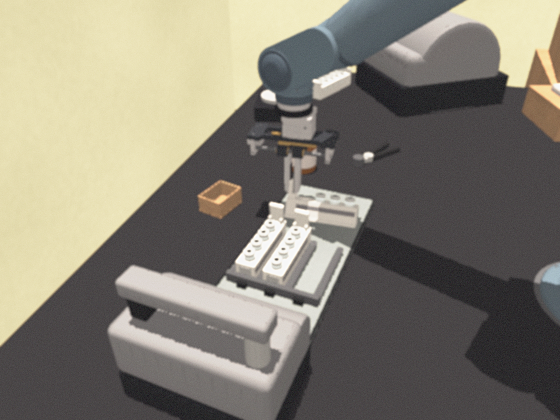

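```bash
python3 -m inch '[[-0.4,-9.9,0,-0.143,1],[-2.2,-19.8,0,-0.286,1],[-5.4,-29.2,0,-0.428,1],[-9.9,-38.2,0,-0.571,1],[-15.6,-46.3,0,-0.714,1],[-22.4,-53.6,0,-0.857,1],[-30.2,-59.9,0,-1,1],[-38.8,-65,0,-1.142,1],[-48,-68.8,0,-1.285,1],[-57.7,-71.2,0,-1.428,1],[-67.7,-72.2,0,-1.571,1],[-77.6,-71.9,0,-1.714,1]]' 30
python3 -m inch '[[0,0,0,0,1],[0,0,0,0,1]]'
python3 - <<'E'
from h import *
for n in("wrist","side","scene"):
  c=eyes.read_camera(n);cv2.imwrite(f"pics/{n}6.png",c["image"][:,:,::-1])
s=bot.observe();print(s["ee_pos"],s["joint_positions"])
q=[.5475,-.0097,1.461];c,sn=np.cos(q[2]),np.sin(q[2]);d=s["ee_pos"][:2]-q[:2]
print("sampler",c*d[0]+sn*d[1],-sn*d[0]+c*d[1])
R=cv2.Rodrigues(s["tcp_rot"])[0];print("jaw yaw",np.arctan2(R[1,1],R[0,1])+np.pi)
E
```

```text
time: 9.57
ee_pos: [0.5204, -0.1831, 0.0567]
tcp_rot: [-3.136, 0.178, -0.0]
ft_force: [0.2, 1.1, 1.0]
opening: 0.007
time: 9.82
ee_pos: [0.5208, -0.1833, 0.0568]
tcp_rot: [-3.137, 0.17, 0.0]
ft_force: [-1.1, 0.5, 0.9]
opening: 0.007
[ 0.52092806 -0.18340614  0.05676231] [-5.43994485e-01  2.05608548e-01  1.90175393e+00  3.29661064e-04
  1.03451071e+00  1.13625599e+00]
sampler -0.17557179779507578 0.007377940083061561
jaw yaw 1.4611736723118232
```

View pics/wrist6.png

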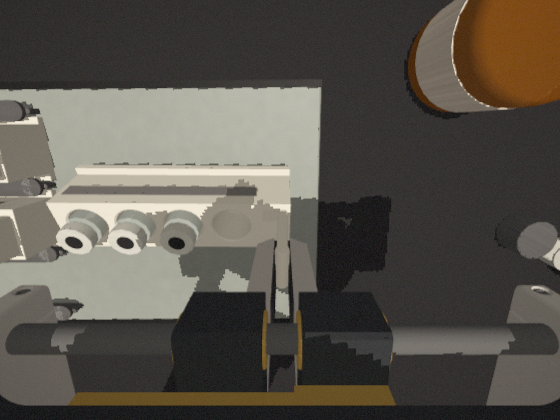

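View pics/side6.png

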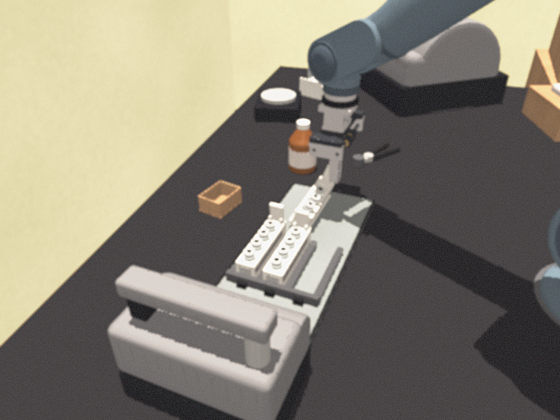

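```bash
python3 -m inch '[[-6,0.7,0,0,1],[-16,1.8,0,0,1],[-28,3.1,0,0,1],[-38,4.2,0,0,1],[-45,5,0,0,1],[-46.3,5.1,0,0,1],[-46.3,5.1,0,0,1],[-46.3,5.1,0,0,1]]' 30
python3 - <<'E'
from h import *
for n in("wrist","side","scene"):
  c=eyes.read_camera(n);cv2.imwrite(f"pics/{n}7.png",c["image"][:,:,::-1])
  if n=="side":
    cv2.imwrite("pics/side7c.png",cv2.resize(c["image"][150:290,250:390,::-1],None,fx=4.28,fy=4.28,interpolation=cv2.INTER_CUBIC)[:600])
s=bot.observe()
q=[.5475,-.0097,1.461];c,sn=np.cos(q[2]),np.sin(q[2]);d=s["ee_pos"][:2]-q[:2]
print("sampler",c*d[0]+sn*d[1],-sn*d[0]+c*d[1])
E
```

```text
time: 10.98
ee_pos: [0.4746, -0.1787, 0.0568]
tcp_rot: [3.137, -0.174, -0.0]
ft_force: [0.7, -0.3, -1.0]
opening: 0.0069
sampler -0.17594533778555188 0.05399031732922942
```

View pics/wrist7.png

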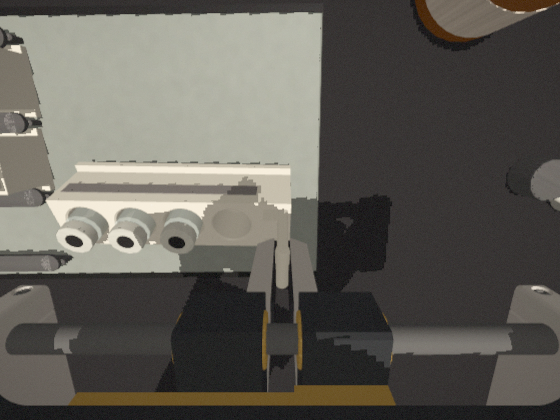

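View pics/side7c.png

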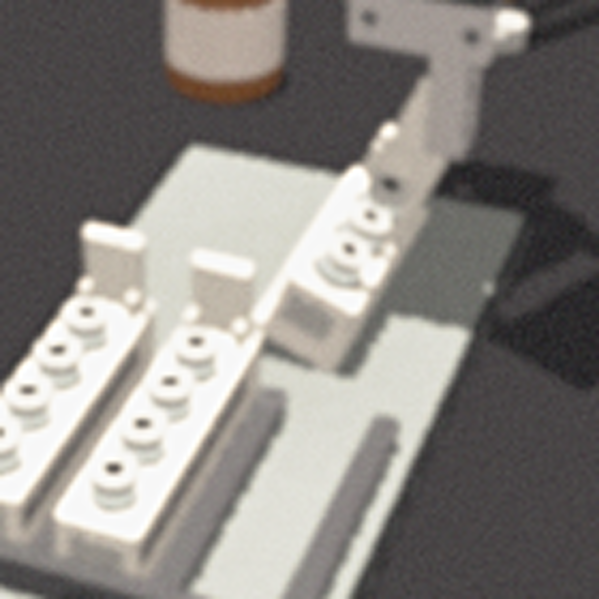

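```bash
python3 - <<'E'
import cv2
i=cv2.imread("pics/wrist7.png")[140:290,0:200]
cv2.imwrite("pics/w7c.png",cv2.resize(i,None,fx=4,fy=4,interpolation=cv2.INTER_CUBIC))
i=cv2.imread("pics/wrist7.png")[140:290,150:350]
cv2.imwrite("pics/w7d.png",cv2.resize(i,None,fx=4,fy=4,interpolation=cv2.INTER_CUBIC))
E
```

```text
(no output)
```

View pics/w7c.png

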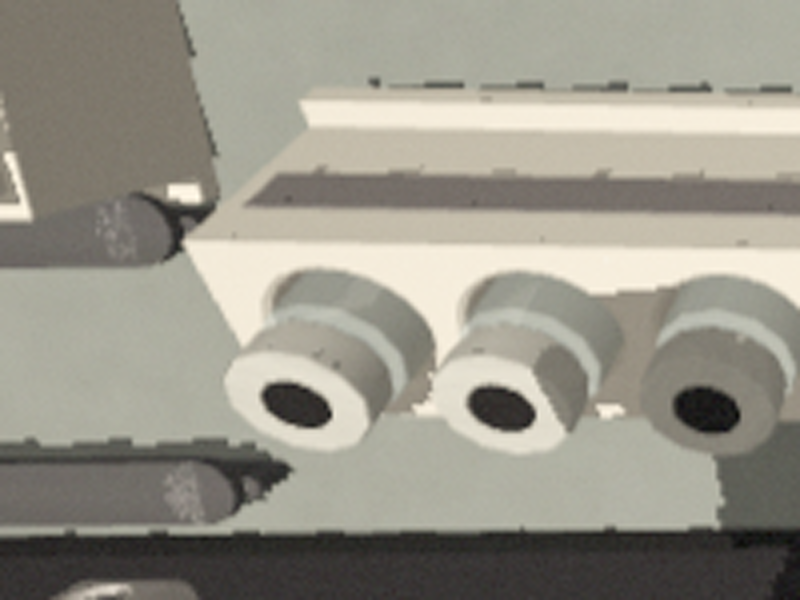

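View pics/w7d.png

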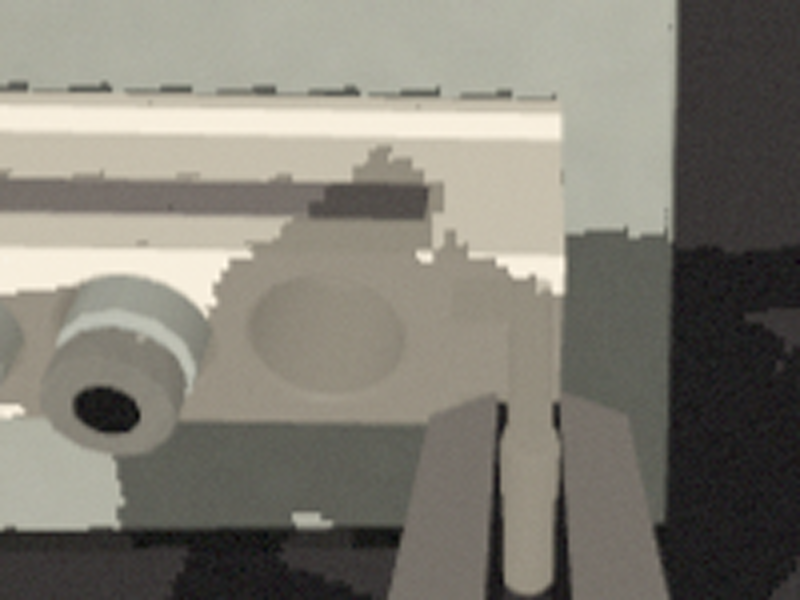

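```bash
python3 - <<'E'
from h import *
c=eyes.read_camera("wrist")
q=[.5475,-.0097,1.461];cc,sn=np.cos(q[2]),np.sin(q[2])
def S(uv,z):
    X=back(c,uv,z)-[q[0],q[1],0];return (1000*np.c_[cc*X[:,0]+sn*X[:,1],-sn*X[:,0]+cc*X[:,1]]).round(1).tolist()
print("foot -y edge (31)",S([[75,164.75],[290,168]],.015))
print("body top -y edge (36)",S([[46.2,200],[290.7,204]],.05))
print("body top +y edge (72)",S([[195,245.2],[150,244.8]],.05))
print("vial tops(54)",S([[297/4,140+404/4],[502/4,140+409/4],[708/4,140+410/4]],.066))
print("rail27 inner (34)",S([[0,206.7],[25,206.7]],.022))
print("rail81 inner/outer (74,88)",S([[10,255],[25,255],[25,270.7]],.022))
print("rail81 tip x3",S([[58.7,262]],.022))
print("deck edge(100)",S([[10,272.7],[75,272],[300,271.5]],.01))
s=bot.observe();print(s["ft_force"])
E
```

```text
foot -y edge (31) [[-20.4, 3.2], [-181.6, 5.8]]
body top -y edge (36) [[-21.5, 21.4], [-181.2, 24.3]]
body top +y edge (72) [[-116.0, 53.4], [-85.3, 53.1]]
vial tops(54) [[-46.3, 43.7], [-78.0, 44.5], [-110.1, 44.7]]
rail27 inner (34) [[37.7, 33.8], [18.8, 33.9]]
rail81 inner/outer (74,88) [[40.4, 73.7], [28.5, 73.7], [31.9, 87.5]]
rail81 tip x3 [[3.1, 79.8]]
deck edge(100) [[56.8, 95.8], [1.1, 95.2], [-190.9, 94.9]]
[ 0.64926874 -0.37024628  0.02501202]
```

```bash
python3 - <<'E'
from h import *
c=eyes.read_camera("wrist")
K=np.array([[c["fx"],0,c["cx"]],[0,c["fy"],c["cy"]],[0,0,1]])
P=np.array([(-75,23,5),(75,23,5),(-75,18,40),(75,18,40),(-56,0,56),(-25,0,56),(6,0,56),(37,0,40)],float)/1000
U=np.array([(75,164.75),(290,168),(46.2,200),(290.7,204),(74.2,241),(125.5,242.2),(177,242.5),(231.7,223.7)])
ok,rv,tv=cv2.solvePnP(P,U,K,None)
R=np.array(c["R"]);Rr=R.T@cv2.Rodrigues(rv)[0];t=R.T@(tv.ravel()-c["t"])
print("pos",t,"\n",Rr, "\nreproj",(cv2.projectPoints(P,rv,tv,K,None)[0][:,0]-U).round(1).tolist())
print("tcp",bot.observe()["ee_pos"],"cam",-R.T@c["t"])
for p in [(-75,0,0),(75,0,0),(-75,23,0),(75,23,0),(-75,-23,0),(75,-23,0),(70,0,60)]:
    print(p,(Rr@(np.array(p)/1000)+t).round(4))
E
```

```text
pos [ 0.5143528  -0.11282874  0.01829056] 
 [[-0.12273434  0.92125238 -0.36909393]
 [-0.99242392 -0.11184095  0.0508563 ]
 [ 0.00557167  0.37253946  0.92799963]] 
reproj [[-0.4, 0.2], [0.3, -0.2], [-0.3, 0.7], [0.1, -0.1], [0.5, -0.4], [0.2, -0.9], [-0.3, -0.6], [-0.2, 1.5]]
tcp [ 0.47452562 -0.17867284  0.05677928] cam [ 0.55464474 -0.18683056  0.23627925]
(-75, 0, 0) [ 0.5236 -0.0384  0.0179]
(75, 0, 0) [ 0.5051 -0.1873  0.0187]
(-75, 23, 0) [ 0.5447 -0.041   0.0264]
(75, 23, 0) [ 0.5263 -0.1898  0.0273]
(-75, -23, 0) [ 0.5024 -0.0358  0.0093]
(75, -23, 0) [ 0.484  -0.1847  0.0101]
(70, 0, 60) [ 0.4836 -0.1792  0.0744]
```

```bash
python3 - <<'E'
import cv2
i=cv2.imread("pics/wrist4.png")[170:320,60:320]
cv2.imwrite("pics/w4c.png",cv2.resize(i,None,fx=3,fy=3,interpolation=cv2.INTER_CUBIC))
i=cv2.imread("pics/wrist5.png")[150:300,50:310]
cv2.imwrite("pics/w5c.png",cv2.resize(i,None,fx=3,fy=3,interpolation=cv2.INTER_CUBIC))
E
```

```text
(no output)
```

View pics/w4c.png

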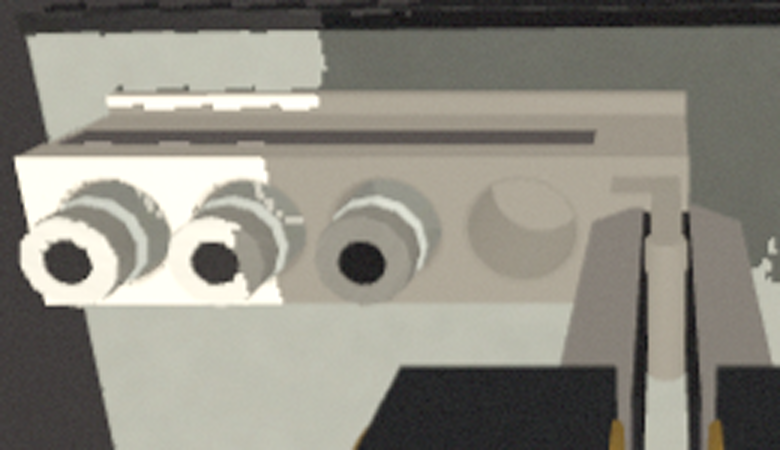

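View pics/w5c.png

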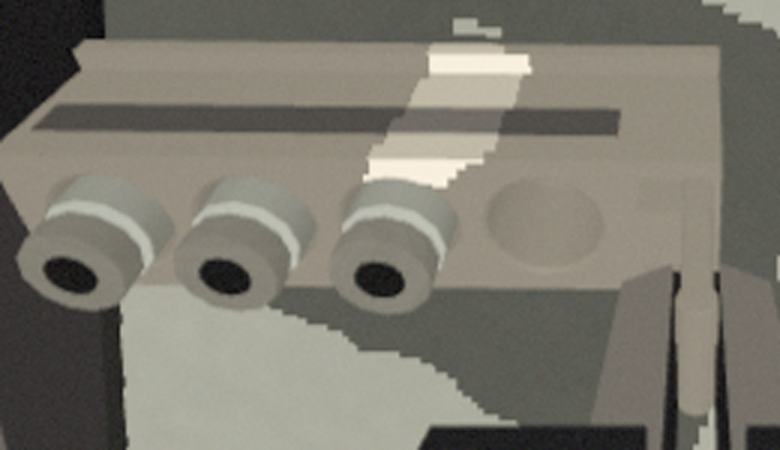

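The rack is rolled about 22° around the jaw axis: PnP puts one foot edge at z ≈ 27 mm. The sideways drag tipped it. I'll soften the grip and roll it back flat about its lower edge.

```bash
python3 -m inch '[[0,0,0,0,1],[1,-0.1,0,0,1],[3,-0.3,0,0,1],[5,-0.5,-0.3,0,1],[7,-0.8,-0.6,0,1],[9,-1,-0.8,0,1],[11,-1.2,-1,0,1],[13,-1.4,-1,0,1],[15,-1.6,-1,0,1],[15,-1.6,-1,0,1]]' 3
cat >> h.py <<'E'
def shot(n,name,box=None,f=1):
    c=eyes.read_camera(n);i=c["image"][:,:,::-1]
    if box: i=i[box[1]:box[3],box[0]:box[2]]
    cv2.imwrite("pics/"+name+".png",cv2.resize(i,None,fx=f,fy=f,interpolation=cv2.INTER_CUBIC)); return c
def pnp(c,P,U):
    K=np.array([[c["fx"],0,c["cx"]],[0,c["fy"],c["cy"]],[0,0,1]])
    P=np.array(P,float)/1000;U=np.array(U,float)
    ok,rv,tv=cv2.solvePnP(P,U,K,None)
    R=np.array(c["R"]);Rr=R.T@cv2.Rodrigues(rv)[0];t=R.T@(tv.ravel()-c["t"])
    q=[.5475,-.0097,1.461];a,s=np.cos(q[2]),np.sin(q[2])
    M=np.array([[a,s,0],[-s,a,0],[0,0,1]])
    print("res",np.abs(cv2.projectPoints(P,rv,tv,K,None)[0][:,0]-U).max().round(1))
    print("rack in sampler mm",(1000*M@(t-[q[0],q[1],0])).round(1));A=M@Rr;print(A.round(3))
    for p in [(-75,0,0),(75,0,0),(0,23,0),(0,-23,0)]: print(p,(1000*M@(Rr@(np.array(p)/1000)+t-[q[0],q[1],0])).round(1))
E
python3 - <<'E'
from h import *
shot("wrist","w8",(20,100,350,300),2.4)
print(bot.observe()["ft_force"])
E
```

```text
time: 12.48
ee_pos: [0.4894, -0.1802, 0.0556]
tcp_rot: [-3.137, 0.174, 0.0]
ft_force: [-0.2, -2.0, 2.2]
opening: 0.0077
[-0.41196478 -2.43119938  1.8141333 ]
```

View pics/w8.png

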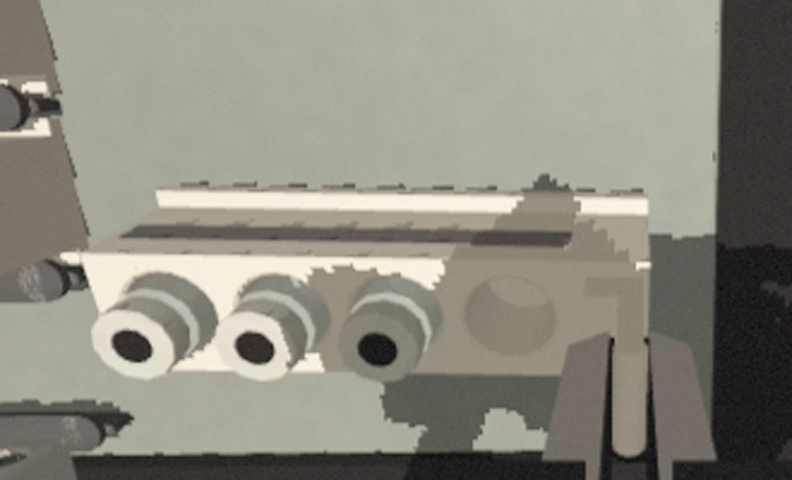

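```bash
python3 - <<'E'
from h import *
c=eyes.read_camera("wrist")
P=[(-75,23,5),(75,23,5),(-75,18,40),(75,18,40),(-56,0,56),(-25,0,56),(6,0,56),(37,0,40)]
U=np.array([(157,192),(648,199),(80,253),(648,263),(132,346),(255,347),(377,349),(511,316)])/2.4+[20,100]
pnp(c,P,U)
E
```

```text
res 1.3
rack in sampler mm [-105.8   21.4   13.8]
[[-1.    -0.014  0.006]
 [ 0.015 -0.989  0.149]
 [ 0.004  0.149  0.989]]
(-75, 0, 0) [-30.8  20.3  13.5]
(75, 0, 0) [-180.8   22.5   14. ]
(0, 23, 0) [-106.2   -1.3   17.2]
(0, -23, 0) [-105.5   44.2   10.3]
```

```bash
python3 -m inch '[[2,-0.2,0,0,1],[4,-0.4,0,0,1],[6,-0.7,0,0,1],[8,-0.9,0,0,1],[8,-0.9,0,0,0.9],[8,-0.9,0,0,0.8],[8,-0.9,0,0,0.65],[8,-0.9,0,0,0.6],[8,-0.9,0,0,0.6]]' 3
python3 - <<'E'
from h import *
shot("wrist","w9",(20,100,350,300),2.4)
print(bot.observe()["ee_pos"])
E
```

```text
time: 13.7
ee_pos: [0.4974, -0.1811, 0.0558]
tcp_rot: [-3.137, 0.175, -0.0]
ft_force: [-0.1, -0.4, -0.4]
opening: 0.0373
[ 0.49739291 -0.1811121   0.05578261]
```

View pics/w9.png

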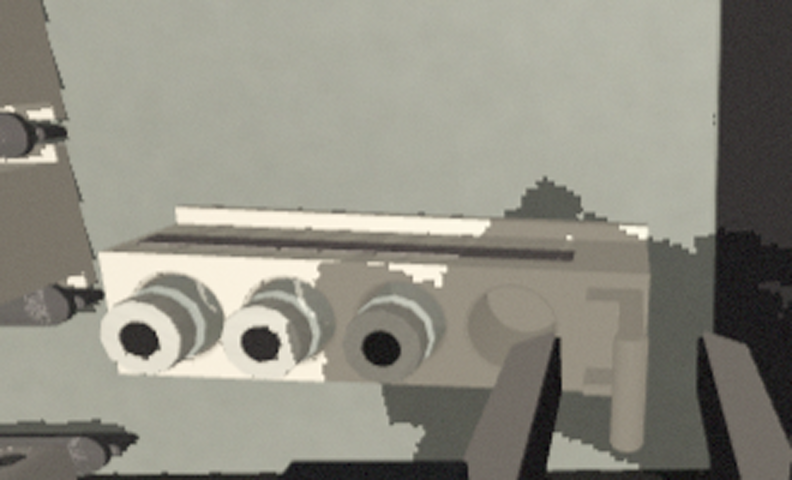

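```bash
python3 - <<'E'
from h import *
c=eyes.read_camera("wrist")
P=[(-75,23,5),(75,23,5),(-75,18,40),(75,18,40),(-56,0,56),(-25,0,56),(6,0,56),(37,0,40),(-75,-18,40)]
U=np.array([(176,207),(648,225),(98,252),(648,272),(139,340),(261,343),(381,348),(511,325),(120,374)])/2.4+[20,100]
pnp(c,P,U)
E
python3 -m inch '[[0,0,15,0,0.6],[0,0,40,0,0.6],[0,0,80,0,0.6],[0,0,120,0,0.4],[0,0,149,0,0.1],[0,0,149,0,0]]'
python3 - <<'E'
from h import *
shot("wrist","w10");shot("side","s10",(220,130,400,280),4)
E
```

```text
res 1.3
rack in sampler mm [-105.6   22.3   10.3]
[[-0.999 -0.036  0.004]
 [ 0.036 -0.999  0.003]
 [ 0.004  0.003  1.   ]]
(-75, 0, 0) [-30.6  19.5  10. ]
(75, 0, 0) [-180.5   25.    10.5]
(0, 23, 0) [-106.4   -0.7   10.3]
(0, -23, 0) [-104.7   45.2   10.2]
time: 14.55
ee_pos: [0.499, -0.1821, 0.2084]
tcp_rot: [3.133, -0.174, 0.009]
ft_force: [-0.7, -0.5, 0.7]
opening: 0.0643
```

View pics/w10.png

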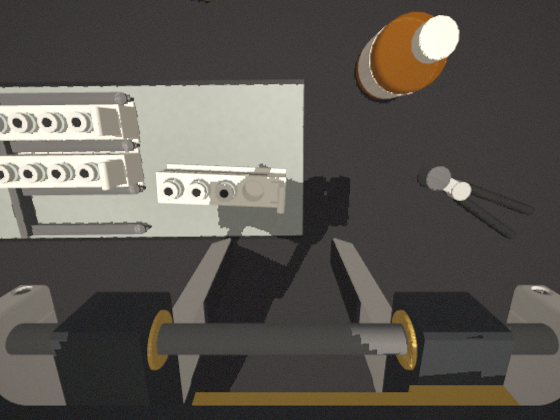

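View pics/s10.png

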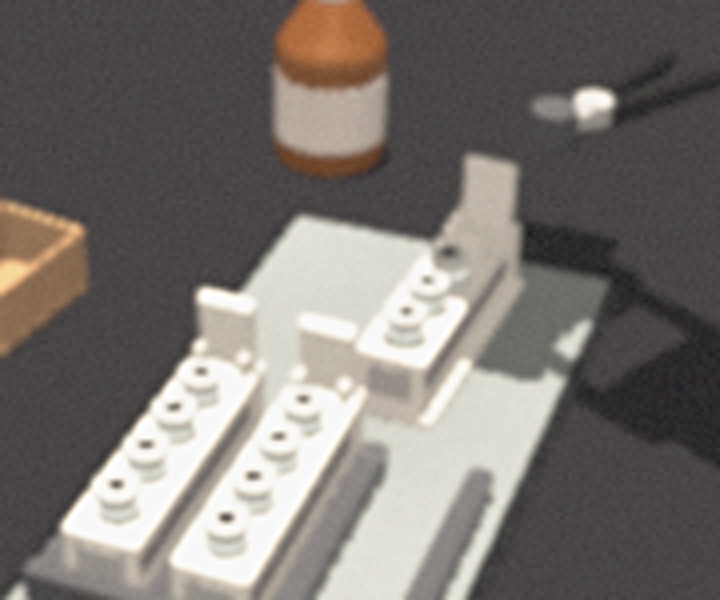

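```bash
python3 -m inch '[[2,5,0,0.17,0],[4,10,0,0.35,0],[6,15,0,0.52,0],[8,20,0,0.7,0],[9,25,0,0.87,0],[10,30,0,1.04,0],[10.5,35,0,1.22,0],[10.5,40,0,1.39,0],[10.5,40,0,1.535,0],[10.5,40,0,1.535,0],[10.5,40,0,1.535,0]]'
python3 - <<'E'
from h import *
s=bot.observe();R=cv2.Rodrigues(s["tcp_rot"])[0];print(s["ee_pos"],"jaw yaw",np.arctan2(R[1,1],R[0,1]))
shot("wrist","w11");shot("side","s11",(220,130,400,280),4)
E
```

```text
time: 16.02
ee_pos: [0.5074, -0.1409, 0.2037]
tcp_rot: [-2.379, -2.049, 0.001]
ft_force: [1.0, 0.3, 0.0]
opening: 0.0938
[ 0.50738067 -0.14085863  0.20366464] jaw yaw -0.1491211114166979
```

View pics/w11.png

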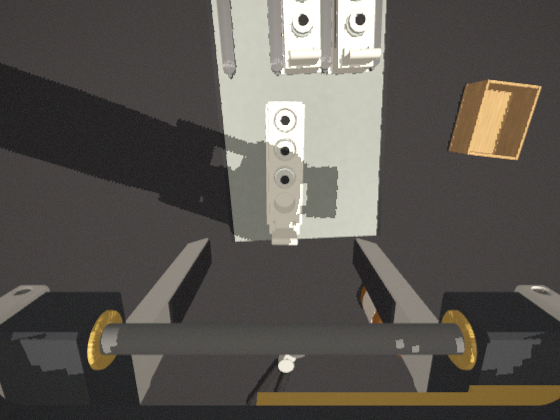

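```bash
python3 -m inch '[[2,-1,-50,0,0],[2,-1,-100,0,0],[2,-1,-130,0,0],[2,-1,-155,0,0],[2,-1,-170,0,0],[2,-1,-178.5,0,0],[2,-1,-178.5,0,0],[2,-1,-178.5,0,0.4],[2,-1,-178.5,0,0.6],[2,-1,-178.5,0,0.7],[2,-1,-178.5,0,0.8],[2,-1,-178.5,0,0.8]]' 15
python3 - <<'E'
from h import *
s=bot.observe();R=cv2.Rodrigues(s["tcp_rot"])[0];print(s["ee_pos"],s["opening"],s["ft_force"],"jaw yaw",np.arctan2(R[1,1],R[0,1]))
shot("wrist","w12");shot("side","s12",(220,130,400,280),4)
E
```

```text
time: 17.62
ee_pos: [0.5099, -0.1421, 0.0263]
tcp_rot: [2.379, 2.052, 0.0]
ft_force: [-0.3, 0.4, -0.8]
opening: 0.0469
[ 0.50992305 -0.14209536  0.02629751] 0.04685286461989091 [-0.30329397  0.38705563 -0.83273847] jaw yaw -0.14699169203180898
```

View pics/w12.png

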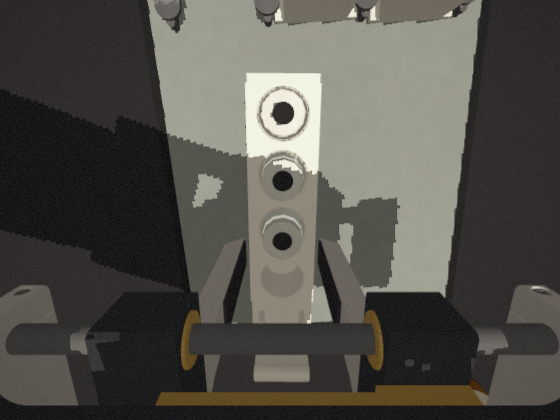

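View pics/s12.png

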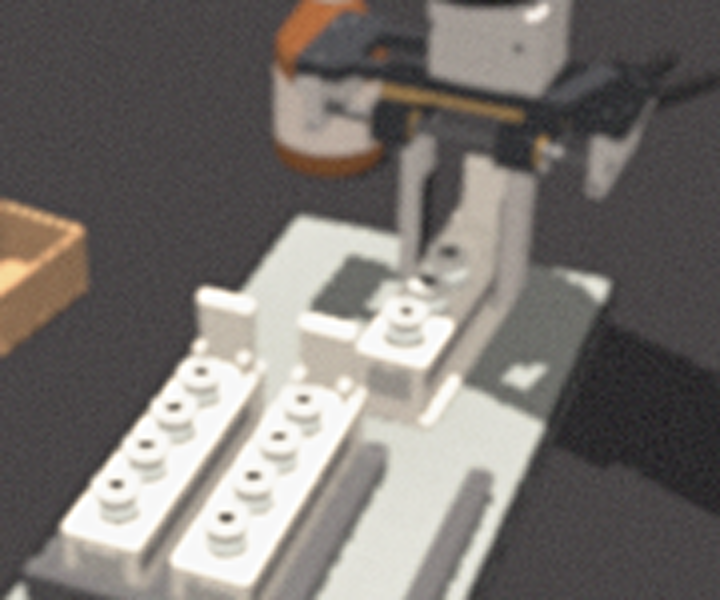

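```bash
python3 -m inch '[[0,0,0,0,0.9],[0,0,0,0,1],[0,0,0,0,1],[0,0,0,0,1],[0,0,0,0,1],[0,0,0,0,1]]' 15
python3 - <<'E'
from h import *
s=bot.observe();R=cv2.Rodrigues(s["tcp_rot"])[0];print(s["ee_pos"],s["opening"],s["ft_force"],"jaw yaw",np.arctan2(R[1,1],R[0,1]))
q=[.5475,-.0097,1.461];c,sn=np.cos(q[2]),np.sin(q[2]);d=s["ee_pos"][:2]-q[:2]
print("sampler",c*d[0]+sn*d[1],-sn*d[0]+c*d[1])
E
```

```text
time: 18.48
ee_pos: [0.5099, -0.1421, 0.0262]
tcp_rot: [-2.379, -2.052, -0.0]
ft_force: [-0.4, 0.2, -0.8]
opening: 0.0359
[ 0.50988938 -0.14207855  0.02621135] 0.035861141497468524 [-0.43852041  0.15325671 -0.83121803] jaw yaw -0.14702784793545098
sampler -0.13570264186178763 0.02287865369342958
```

```bash
python3 -m inch '[[-3,0.3,0,0.005,1],[-8,0.9,0,0.01,1],[-14,1.5,0,0.02,1],[-20,2.2,0,0.03,1],[-26,2.9,0,0.037,1],[-30,3.3,0,0.037,1],[-30.9,3.4,0,0.037,1],[-30.9,3.4,0,0.037,1],[-30.9,3.4,0,0.037,1]]' 20
python3 - <<'E'
from h import *
s=bot.observe();R=cv2.Rodrigues(s["tcp_rot"])[0];print(s["ee_pos"],s["opening"],s["ft_force"],"jaw yaw",np.arctan2(R[1,1],R[0,1]))
q=[.5475,-.0097,1.461];c,sn=np.cos(q[2]),np.sin(q[2]);d=s["ee_pos"][:2]-q[:2]
print("sampler",c*d[0]+sn*d[1],-sn*d[0]+c*d[1])
shot("wrist","w13",(130,0,530,300),2);shot("side","s13",(220,130,400,280),4)
E
```

```text
time: 19.6
ee_pos: [0.4787, -0.1387, 0.0262]
tcp_rot: [-2.339, -2.096, 0.001]
ft_force: [-1.5, -0.0, 1.7]
opening: 0.0361
[ 0.47873849 -0.13867508  0.02624885] 0.03605091043965645 [-1.46880043 -0.02218575  1.74122724] jaw yaw -0.10974560809219847
sampler -0.13573304652780796 0.05421490348890792
```

View pics/w13.png

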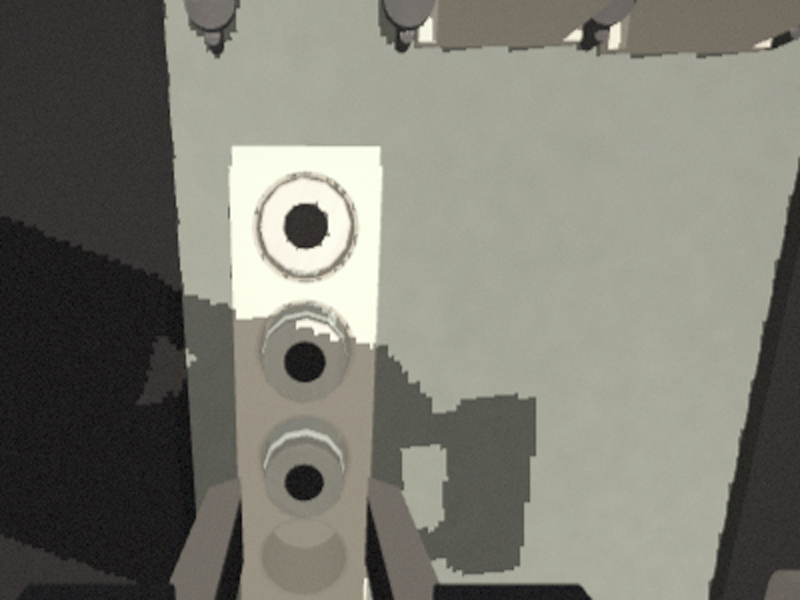

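View pics/s13.png

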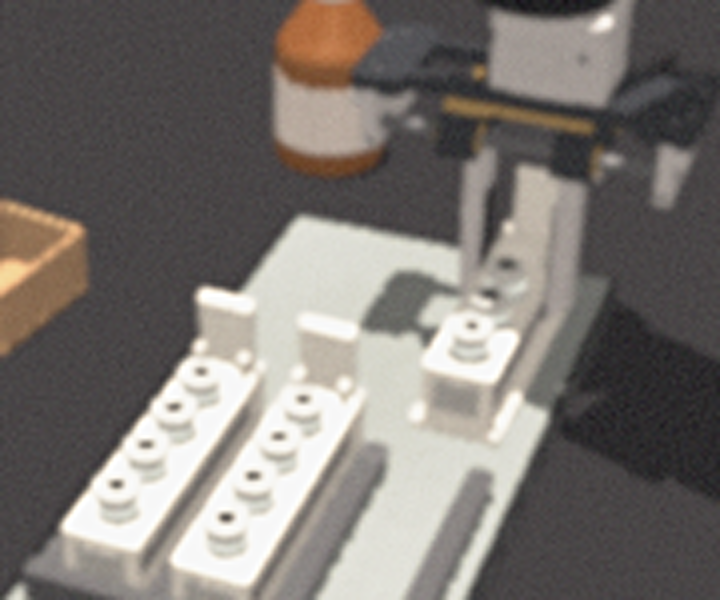

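```bash
python3 - <<'E'
from h import *
c=eyes.read_camera("wrist")
q=[.5475,-.0097,1.461];cc,sn=np.cos(q[2]),np.sin(q[2])
def S(uv,z):
    X=back(c,np.array(uv)/2+[130,0],z)-[q[0],q[1],0];return (1000*np.c_[cc*X[:,0]+sn*X[:,1],-sn*X[:,0]+cc*X[:,1]]).round(1).tolist()
print("rail tips",S([[218,52],[404,48]],.012)," caps",S([[187,5],[238,5],[382,5],[435,5]],.022))
print("rack body corners",S([[232,147],[381,147],[243,560],[366,560]],.05),"vials",S([[306,225],[304,362],[304,482]],.066))
print("deck left edge",S([[167,50],[190,400]],.01))
E
```

```text
rail tips [[0.6, 79.9], [1.6, 25.9]]  caps [[9.0, 86.5], [9.0, 72.7], [9.0, 33.8], [8.9, 19.5]]
rack body corners [[-30.5, 72.3], [-30.5, 36.1], [-142.9, 72.8], [-142.8, 36.4]] vials [[-49.1, 54.3], [-80.4, 54.7], [-111.4, 54.7]]
deck left edge [[1.7, 95.1], [-104.3, 94.0]]
```

```bash
python3 -m inch '[[1,0,0,0,1],[2,8,0,0,1],[3,17.9,0,0,1],[3.6,23.9,0,0,1],[4.2,28.9,0,0,1],[4.7,33.9,0,0,1],[5.3,38.9,0,0,1],[5.8,43.9,0,0,1],[6.4,48.9,0,0,1],[6.4,48.9,0,0,1]]' 20
python3 - <<'E'
from h import *
shot("wrist","w14",(130,0,530,300),2)
s=bot.observe();print(s["ft_force"],s["moment"],s["ee_pos"])
E
```

```text
time: 21.0
ee_pos: [0.4854, -0.0892, 0.0262]
tcp_rot: [-2.34, -2.096, -0.001]
ft_force: [0.0, 0.2, -1.2]
opening: 0.0359
[ 0.30640016  1.00759466 -0.6395344 ] [ 6.94653476e-02 -2.22518564e-02  4.27744107e-05] [ 0.48541262 -0.08933053  0.02621986]
```

View pics/w14.png

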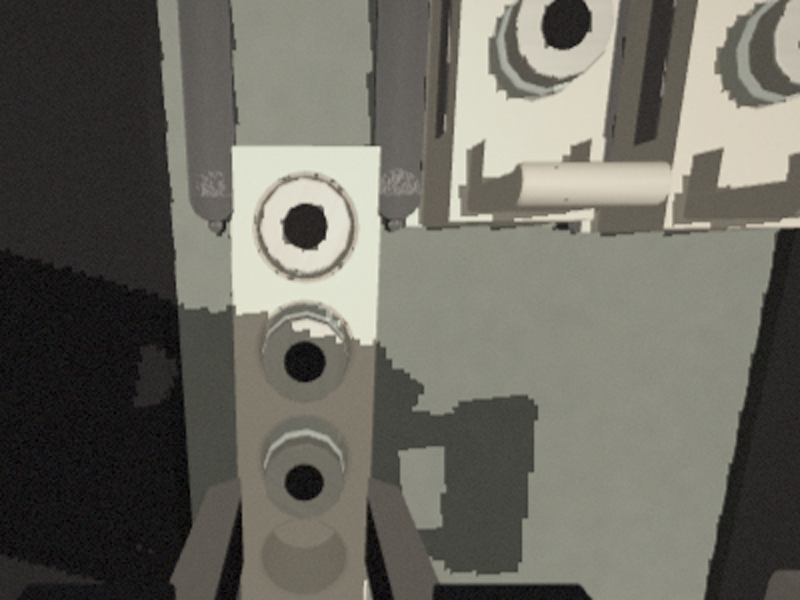

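```bash
python3 -m inch '[[0.9,8,0,0,1],[2,18,0,0,1],[3.1,28,0,0,1],[4.2,38,0,0,1],[5.3,48,0,0,1],[6.4,58,0,0,1],[7.3,66,0,0,1],[7.9,72,0,0,1],[7.9,72,0,0,1],[7.9,72,0,0,1]]' 20
python3 - <<'E'
from h import *
shot("wrist","w15",(130,0,530,300),2)
s=bot.observe();print(s["ft_force"],s["moment"],s["ee_pos"])
E
```

```text
time: 22.3
ee_pos: [0.4933, -0.0177, 0.0262]
tcp_rot: [-2.34, -2.096, -0.0]
ft_force: [0.0, 1.1, -0.0]
opening: 0.0354
[ 0.43936883  0.98482268 -2.02011507] [ 0.12757531 -0.01913997 -0.00492795] [ 0.49327654 -0.01782121  0.02623124]
```

View pics/w15.png

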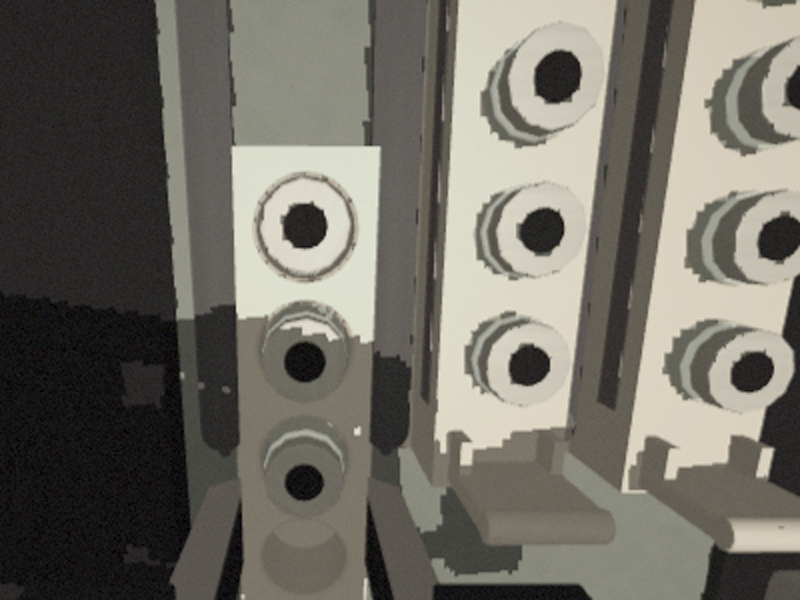

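```bash
python3 -m inch '[[0,0,0,0,0.8],[0,0,0,0,0.6],[0,0,0,0,0.48],[0,0,0,0,0.48],[0,0,5,0,0.48],[0,0,30,0,0.48],[0,0,70,0,0.48],[0,0,95,0,0.7],[-3.5,-32,95,0,0.9],[-7.5,-68,95,0,1],[-7.5,-68,95,0,1],[-7.5,-68,95,0,1]]' 20
python3 - <<'E'
from h import *
shot("wrist","w16");shot("side","s16",(220,130,400,280),4)
s=bot.observe();print(s["ft_force"],s["ee_pos"],s["opening"])
E
```

```text
time: 23.85
ee_pos: [0.4858, -0.0853, 0.1213]
tcp_rot: [-2.34, -2.096, -0.0]
ft_force: [-0.2, -0.3, 0.0]
opening: 0.0024
[ 0.13352993  0.12004694 -0.97094953] [ 0.48578215 -0.084929    0.1211845 ] 0.000567972061365036
```

View pics/w16.png

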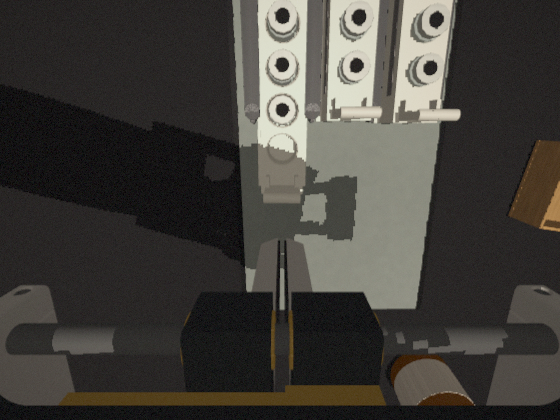

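View pics/s16.png

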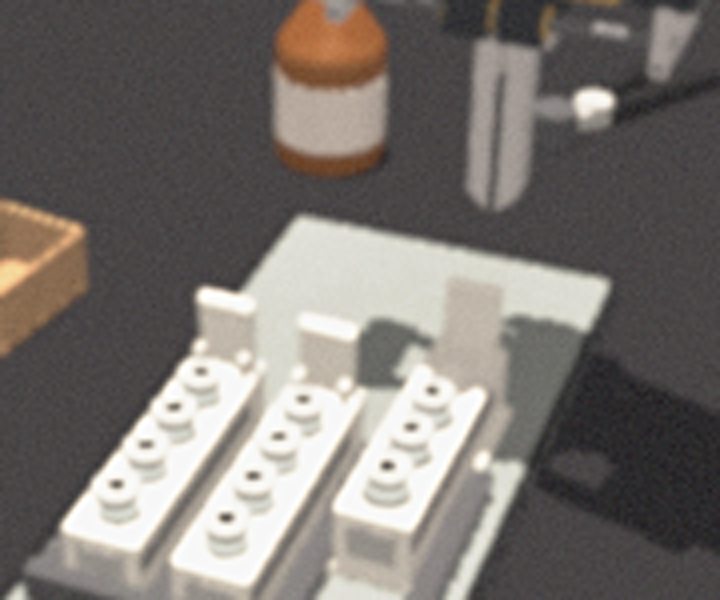

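```bash
python3 -m inch '[[0,0,-35,0,1],[0,0,-55,0,1],[0,0,-63,0,1],[0,0,-63,0,1],[1.1,10,-63,0,1],[2,18,-63,0,1],[2.9,26,-63,0,1],[3.9,36,-63,0,1],[5,46,-63,0,1],[6.1,56,-63,0,1],[7,64,-63,0,1],[7.6,69,-63,0,1]]' 20
python3 -m inch '[[0,0,0,0,1],[0.2,2,0,0,1],[0.4,3.5,0,0,1],[0.4,3.5,0,0,1]]'
python3 - <<'E'
from h import *
shot("wrist","w17",(130,0,530,300),2)
s=bot.observe();print(s["ft_force"],s["ee_pos"],s["opening"])
q=[.5475,-.0097,1.461];c,sn=np.cos(q[2]),np.sin(q[2]);d=s["ee_pos"][:2]-q[:2]
print("sampler",c*d[0]+sn*d[1],-sn*d[0]+c*d[1])
E
```

```text
time: 25.45
ee_pos: [0.4934, -0.0162, 0.0582]
tcp_rot: [-2.34, -2.096, 0.0]
ft_force: [-0.4, -2.8, 1.5]
opening: 0.0005
time: 25.95
ee_pos: [0.4936, -0.0131, 0.058]
tcp_rot: [-2.34, -2.095, 0.0]
ft_force: [-0.6, 0.3, -0.8]
opening: 0.0005
[-0.06369217  0.12355753 -0.21917505] [ 0.49368874 -0.01316665  0.05813965] 0.0002548467501833659
sampler -0.009342186412323771 0.05310737271220461
```

View pics/w17.png

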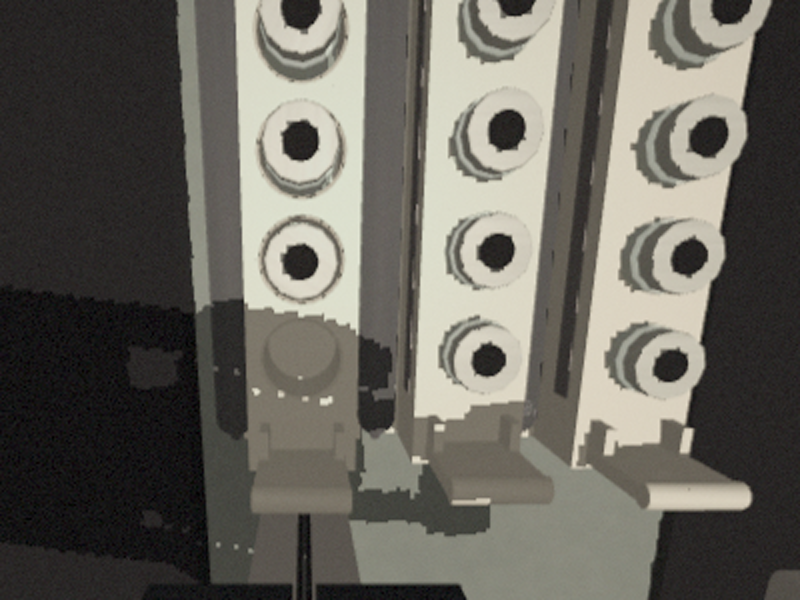

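```bash
python3 -m inch '[[0.1,1,0,0,1],[0.2,2,0,0,1],[0.3,3,0,0,1],[0.3,3,0,0,1]]'; python3 -m inch '[[0.1,0.7,0,0,1],[0.1,1.4,0,0,1],[0.1,1.4,0,0,1]]'
```

```text
time: 26.5
ee_pos: [0.4942, -0.0103, 0.0583]
tcp_rot: [2.34, 2.096, 0.0]
ft_force: [0.2, -1.5, -0.9]
opening: 0.0005
time: 26.88
ee_pos: [0.4949, -0.01, 0.0589]
tcp_rot: [2.338, 2.095, -0.001]
ft_force: [0.2, -6.0, 0.5]
opening: 0.0004
```

```bash
python3 -m inch '[[0.1,1,0,0,1],[0.2,2,0,0,1],[0.2,2,0,0,1],[0.2,2,0,0,1]]'; python3 - <<'E'
from h import *
s=bot.observe();print(s["ft_force"],s["ee_pos"])
q=[.5475,-.0097,1.461];c,sn=np.cos(q[2]),np.sin(q[2]);d=s["ee_pos"][:2]-q[:2]
print("sampler",c*d[0]+sn*d[1],-sn*d[0]+c*d[1])
shot("wrist","w18",(130,0,530,300),2)
E
```

```text
time: 27.38
ee_pos: [0.4956, -0.0097, 0.0596]
tcp_rot: [2.335, 2.094, -0.004]
ft_force: [-0.9, -12.9, 3.5]
opening: 0.0004
[ -0.9382584  -12.89397691   3.5236185 ] [ 0.49557226 -0.00971519  0.05955862]
sampler -0.005705128465739146 0.051613387659857894
```

View pics/w18.png

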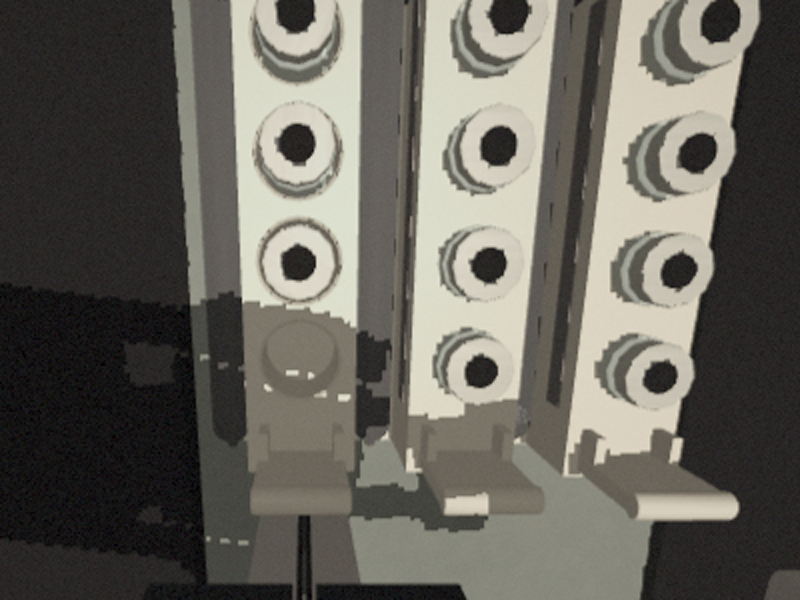

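```bash
python3 -m inch '[[-1,-6,0,0,1],[-2.5,-25,0,0,1],[-4,-40,0,0,1],[-4,-40,40,0,1],[-4,-40,90,0,1],[-4,-40,140,0,1],[-4,-40,140,0,1],[-4,-40,140,0,1]]'
python3 - <<'E'
from h import *
shot("wrist","w19",(180,0,520,240),2.3);shot("side","s19",(190,150,390,300),4);shot("scene","c19",(200,150,480,280),2.8)
E
```

```text
time: 28.42
ee_pos: [0.4899, -0.0467, 0.1974]
tcp_rot: [-2.339, -2.095, 0.0]
ft_force: [0.9, -0.2, -0.4]
opening: 0.0003
```

View pics/w19.png

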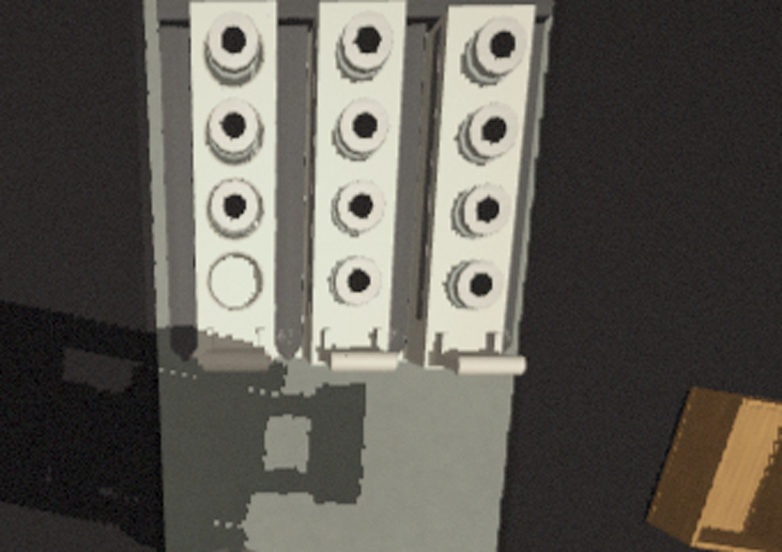

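View pics/s19.png

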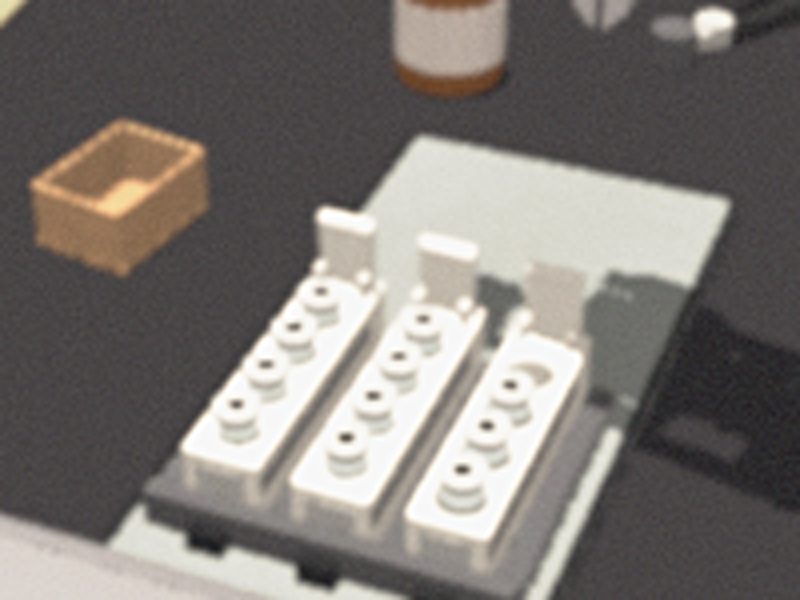

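View pics/c19.png

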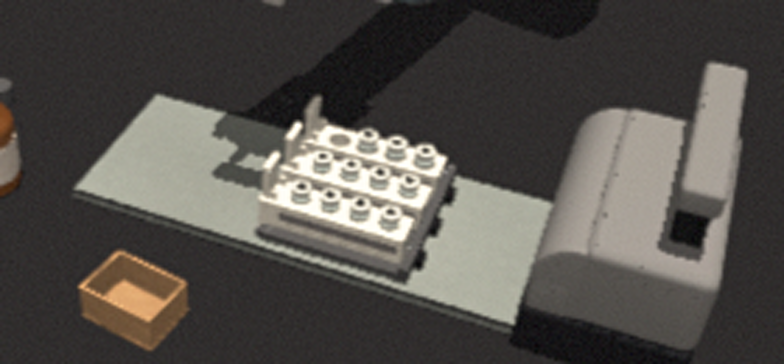

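```bash
python3 - <<'E'
from h import *
q=[.5475,-.0097,1.461];cc,sn=np.cos(q[2]),np.sin(q[2])
def S(c,uv,z):
    X=back(c,uv,z)-[q[0],q[1],0];return (1000*np.c_[cc*X[:,0]+sn*X[:,1],-sn*X[:,0]+cc*X[:,1]]).round(1).tolist()
c=eyes.read_camera("side")
print("side exp x 133,102,71 y54",S(c,np.array([(462,470),(487,427),(511,386)])/4+[190,150],.066))
print("mid",S(c,np.array([(347,438),(374,396),(399,356),(424,319)])/4+[190,150],.066))
c=eyes.read_camera("wrist")
print("wrist",S(c,np.array([(233,40),(233,125),(234,206)])/2.3+[180,0],.066))
print("mid",S(c,np.array([(368,40),(365,125),(361,206),(357,281)])/2.3+[180,0],.066))
print(bot.observe()["ft_force"]); bot.close_job()
E
```

```text
side exp x 133,102,71 y54 [[133.2, 54.4], [102.4, 54.5], [71.2, 54.6]]
mid [[133.1, 0.9], [101.9, 0.4], [70.5, -0.3], [39.5, -0.2]]
wrist [[133.2, 55.4], [102.3, 55.5], [71.1, 55.0]]
mid [[133.1, 1.3], [102.3, 0.9], [71.1, 0.9], [40.4, 1.1]]
[ 0.17348181 -0.44808519 -0.12774305]
the job is handed in; nothing more can be done
```

The rack is turned round and back in its lane (the one nearest the robot), home against the stop with its handle at the mouth. It is released, and the job was handed in at about 28.5 s. `close_job` reports no verdict.

- **How it went:** I pulled the rack out by its handle onto the shelf and turned it end for end. I then gripped it by the body to line it up with the lane, and pushed it home from behind the handle.
- **What went wrong on the way:** After the turn, and before putting it back, I found the rack rolled about 22° in the grip, probably from the sideways drag by the handle. I eased the grip and rolled it back flat; the vials stayed in their wells.
- **Last checks:**
  - **Against the stop:** The push met firm resistance (13 N) where the stop should be.
  - **Vials:** In both the side and wrist cameras, the three vials are within about 0.5 mm of their expected positions along the lane. Across the lane they read 0.4–0.6 mm off in the side view and 1.0–1.5 mm off in the wrist view.
  - **Everything else:** The middle rack's vials also measured in place. The third rack, bottle and box look unmoved by eye. The pliers were only partly in view, and what showed looked undisturbed.
  - **Robot:** The gripper is clear of everything, with no force on the tool.

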